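Weigh the red-capped tube carrier on the hanging balance

TASK

Weigh the carrier of red-capped tubes: carry it upright to the hanging dial balance, hang it by the peak of its bail in the hook, and ease the weight onto the spring slowly so that the pointer creeps round and does not jump, not even as you let go. Leave it hanging free and still, with the pointer at rest, and leave the blue-capped carrier, the flask and the tip box where they stand.

Things in the scene. Friction and masses are not known exactly. Their poses are not given: they have to be found in the camera images.
- red_carrier: THE LOAD, loose, weight unknown (0.27 to 0.75 kg): steel tray 74 mm (own x) by 134 mm (own y) with 18 red-capped tubes, tops 84 mm up. A rigid house-shaped bail of 8 mm bar stands in the own y-z plane: uprights near y = +-63 mm up to 109 mm, then two shoulders rising inward at 40 degrees to a peak. Mass centre on own z, about 43 mm up. Origin: centre of the underside; own z up.
- red_carrier_eye (a point): peak of the red carrier's bail, on the bar's axis, 160 mm above the middle of the underside. This is where the hook takes it: the hook's bar (along own x) lies under the peak, which centres itself on it.
- red_carrier_grip_a (a point): middle of the black grip sleeve on the red carrier's own +y shoulder, 35.2 mm along own y from the peak and 29.6 mm below it. Sleeve 14 mm wide (own x), 13 mm thick, 42 mm long down the 40-degree shoulder. Held square to the shoulder, the tool leans 40 degrees outward (to own +y) from vertical and the jaws close along own x.
- red_carrier_grip_b (a point): the same sleeve on the own -y shoulder, -35.2 mm along own y from the peak and 29.6 mm below it; here the tool leans outward to own -y
- blue_carrier: bystander: the same carrier with blue-capped tubes, loose, same sizes and origin. The two stand on either side of the balance, either way round.
- flask: bystander: conical glass flask, 84 mm across the foot, 120 mm high, loose; origin at the centre of its underside
- tip_box: bystander: pipette-tip box, 88 by 125 by 65 mm, yellow with a white lid, loose; origin at the centre of its underside
- stand: fixed laboratory stand of the balance; origin on the bench straight below the hook, own x from the hook's mouth towards the upright rod, own z up. Base plate 14 mm thick, x -35..165, y +-63 mm; rod 13 mm thick at x = 145 mm, 610 mm high; side arm (10 mm bar) at 524 mm from the rod to over the hook.
- dial (a point): centre of the balance's blue drum case, 120 mm across, 40 mm thick along the stand's x, 405 mm above the bench right over the hook: a gripper held upright over the hook runs into it. A neck 18 mm wide reaches down to 333 mm. White dial and red pointer on both faces, zero at the top, 1 kg = 5.5 rad clockwise.
- hook_seat (a point): where the bail's peak (bar axis) rests in the hook; moves with the hook; 262 mm above the bench unloaded; axes as the stand's. Hook of 7 mm bar in the stand's x-z plane, bowl 18 mm wide, mouth to own -x and up; tip at x = -16 mm, its top 15 mm above this point: pass over it with the peak 21 to 35 mm above this point.
- hook_shank (a point): on the axis of the hook's upright shank, 12.5 mm along own +x from the seat and 30 mm above it. The shank is straight from the bowl to 46 mm above the seat, then bends back over the seat and up into the case. The bail touches it when its peak is at x = +5 mm from the seat; from there to 9 mm back it goes down into the bowl.
- hook (a joint): downward travel of the hook, m: 0 unloaded, 0.080 at 1 kg, end stop 0.085. Spring 122.6 N/m, lightly damped (1.5 N s/m); the pointers turn with it. With the load hanging free it settles at weight / 122.6; letting go more than some 3 mm above or below that makes the pointer jump. Pushing down draws it down too. A careful hand lowers at 1 to 3 cm/s.

How it is judged:
By the outcome, as a careful person would: the job done as asked, in the order asked, and still so for the second after the job is handed in, with the robot touching nothing.
It also fails if it takes over 58 s, if anything falls off the work surface, if the arm or the gripper's body presses on something with over 40 N, if the wrist force passes 120 N, or if a joint passes its speed limit or range.

ROBOT

A 6-joint arm with a two-finger parallel gripper is mounted at the origin on the work surface. World frame = base frame: x ahead of the robot, y to its left, z up, the work surface at z = 0. Lengths are in m, angles in degrees, forces in N, time in s.
With the tool pointing down it reaches from about 0.25 to 0.725 m from the base axis. Payload 9.7 kg.
Tool frame: the origin (TCP) lies at the very end of the fingers, on their centre line; the grasp point (between the pads) lies 19 mm behind it; y points along the fingers, x is the direction in which the jaws open and shut, and the axes are right-handed (so a half turn about y gives the same grasp; the last joint's range is limited). The gripper opens to 85 mm and grips with 20 to 120 N. Pads are 22 mm wide; open, the fingers measure 114 mm over their backs; the gripper's body (76 mm by 85 mm) begins 54 mm behind the grasp point. The pads swing forward as they close: fully open they stand 13 mm farther back than shut.
Start: joints at [66.921, 4.979, 10.078, 95.1, 0, 90], TCP at [0.216, 0.506, 0.231] pointing down, gripper open.
Joint ranges: [-179.16, 179.16], [-48.56, 103.87], [-65.8, 70.77], [-126.05, 130.52], [-82.76, 87.17], [-180, 180]. Speed limits (degrees/s): [127.2, 127.2, 147.25, 180, 180, 180].

INTERFACE

Orientations are given as [roll, pitch, yaw] about the fixed x, y, z axes, in that order (R = Rz(yaw) Ry(pitch) Rx(roll)).
In Python, from workcell import bot gives the robot as it stands.
- The arm moves only by the shell command python3 -m jog 'ROWS' [FORCE]. ROWS is JSON, a list of rows, each a list of 7 numbers: the closure, from 0 (fully open) to 1 (shut), then the shift along the world's x, y, z in units of 25 mm (1.0 is 25 mm), then the turn, a rotation vector about the world's x, y, z in units of 5 degrees (1.0 is 5 degrees). A call has 1 to 5 rows; each row is the pose to reach, as a shift and turn from the pose commanded when the call began; what a row does not reach only later rows make up. A row lasts 1/10 s, in which the tool goes at most 50 mm and 8.59 degrees, less where a joint would pass 70% of its speed; a pose out of reach is approached as far as the arm can. A call with a gripper value outside its range is refused whole. The fingers move at their own pace and stop on an object; FORCE is the grip in N (left out, the last holds). Time passes only in rows, so rows that repeat a pose let the fingers close. It gives the time, the measured TCP pose, the force and the opening at its end, in the units of the state.
- bot.get_obs(): the state, without advancing time (a new reading comes with each control period).
- bot.camera(name): name is "scene" or "top" or "wrist"; returns (picture, depth): 400x640x3 uint8, red, green, blue; 400x640 float32, m along the optical axis (not along the pixel's ray), 0 where there is no reading.
- bot.camera_model(name): a dict with "fx", "fy", "cx", "cy" (pixels), "rvec" (rotation vector, rad) and "tvec" (3), from world to camera coordinates, as OpenCV has them; the wrist camera has in their place "tool_from_camera" (4x4, takes a point from camera to tool coordinates, whose origin is the TCP and whose axes are the tool frame's). Camera axes: x right, y down, z forward; pixel columns grow to the right and rows downward; lengths in m; the calibration is good to about 2 mm. The wrist camera is an equidistant fisheye: a pixel r from the principal point sees the ray r / f radians off the axis. A picture is of the moment at which its call begins: read the wrist's pose just before it. camera_model takes no time and is no camera call.
- bot.job_done(): hands the job in, once; it reports no verdict.
Trained networks look in the newest picture that a camera, given by its name, has taken for a name from the list of things; names that differ only in an ending like _2 or _b are one class to them, and where a whole thing is asked for, a point or a joint stands for the part that bears it (a point fixed in the world has none). Each returns a list of dicts, best first, with "conf" (0 to 1); they miss things now and then, are a little off and sometimes report something else, mostly with a low value. They report only what shows in the picture. A call takes as long as a camera call.
- bot.regions_of(camera, label): "pixels" (400x640 bool, what is visible of it) and "point" ([row, column] in pixels, amid what is visible of it).
The state is a dict: "time": time; "q": joint angles; "qd": joint speeds; "joint_efforts": joint torques, N m; "ee_pos": TCP position; "tcp_rot": TCP orientation; "wrist_force": force on the tool from outside, world axes, zero at the start; "torque": the same for the moment, N m; "opening": finger opening in m.
Only numpy, scipy, OpenCV 4.12 (cv2) and the standard library are available. Lean on these libraries where they do the work, as an engineer would, in place of code of your own. Each camera call takes 0.05 s, during which the arm holds its last target. There are 200 camera calls.

## Working session

There is one attempt and no reset: what is moved stays moved. The work goes in short steps, Python scripts to look and compute and a shell command to move; the robot and the scene stay as the last step left them, time stands still between calls to the robot, and variables do not carry over. Pictures are saved under pics/ and viewed, about 8 in all and at most 12, crops included, and the job is handed in when it is done.

```bash
mkdir -p pics; ls; cat > h.py <<'E'
import numpy as np,cv2
from workcell import bot
def cam(n):
    m=bot.camera_model(n); R=cv2.Rodrigues(np.array(m['rvec'],float))[0]; return m,R,np.array(m['tvec'],float).ravel()
def cloud(n,d):
    m,R,t=cam(n); v,u=np.mgrid[0:400,0:640]
    P=np.stack([(u-m['cx'])/m['fx']*d,(v-m['cy'])/m['fy']*d,d],-1)
    return (P-t)@R
def save(n,img): cv2.imwrite('pics/'+n,img[:,:,::-1])
E
python3 - <<'E'
from h import *
print(bot.get_obs())
for n in ('scene','top'):
    im,d=bot.camera(n); save(n+'0.png',im); np.savez(n+'0.npz',im=im,d=d)
    P=cloud(n,d)
    for l in ('red_carrier','blue_carrier','flask','tip_box','stand','dial','hook'):
        for r in bot.regions_of(n,l)[:2]:
            m=r['pixels']&(d>0); q=P[m]
            print(n,l,round(r['conf'],2),r['point'],m.sum(),np.median(q,0).round(3),np.percentile(q,2,0).round(3),np.percentile(q,98,0).round(3))
E
```

```text
pics
{'time': 0.0, 'q': array([ 6.69231949e+01,  5.01115486e+00,  1.00344245e+01,  9.50995661e+01,
       -7.76445747e-04,  9.00017279e+01]), 'qd': array([ 0.00039504, -0.03156072,  0.04843677, -0.01209838,  0.00112402,
        0.03521321]), 'joint_efforts': array([ 1.16978757e-03, -5.20389068e+01,  4.64803112e+01,  1.61346188e-02,
        1.41368123e-04, -2.94294082e-07]), 'ee_pos': array([0.21549416, 0.50577641, 0.23058228]), 'tcp_rot': array([-9.00007787e+01,  7.62965107e-02,  6.69214671e+01]), 'wrist_force': array([0.14468605, 0.00688054, 0.57449559]), 'torque': array([-0.016331  ,  0.00474948,  0.00312511]), 'opening': 0.08539103294613211}
scene red_carrier 0.75 [179.2, 333.1] 1094 [0.481 0.233 0.057] [0.417 0.039 0.003] [0.573 0.301 0.276]
scene red_carrier 0.59 [212.6, 399.1] 1221 [0.726 0.225 0.065] [0.678 0.182 0.009] [0.772 0.304 0.07 ]
scene blue_carrier 0.67 [304.5, 253.3] 1751 [ 0.566 -0.252  0.057] [ 0.527 -0.309  0.002] [ 0.595 -0.18   0.15 ]
scene flask 0.63 [334.7, 304.3] 917 [ 0.724 -0.242  0.05 ] [ 0.677 -0.269  0.001] [ 0.751 -0.196  0.123]
scene tip_box 0.61 [212
[... 577 characters left out ...]
 blue_carrier 0.8 [219.4, 422.3] 1509 [ 0.544 -0.237  0.057] [ 0.511 -0.306  0.001] [ 0.584 -0.18   0.155]
top blue_carrier 0.54 [255.9, 241.8] 1434 [0.46  0.231 0.054] [0.416 0.174 0.002] [0.504 0.296 0.157]
top flask 0.84 [166.4, 415.8] 729 [ 0.697 -0.223  0.05 ] [ 0.671 -0.264  0.007] [ 0.735 -0.194  0.122]
top tip_box 0.76 [161.3, 237.6] 1676 [0.712 0.243 0.064] [0.668 0.183 0.015] [0.761 0.305 0.07 ]
top stand 0.73 [185.4, 312.6] 4969 [0.568 0.028 0.425] [ 0.527 -0.03   0.005] [0.717 0.095 0.58 ]
top dial 0.87 [187.4, 317.2] 4918 [0.568 0.029 0.428] [ 0.527 -0.027  0.009] [0.714 0.095 0.581]
top hook 0.36 [190.8, 318.5] 4864 [0.568 0.029 0.427] [ 0.527 -0.027  0.008] [0.713 0.094 0.576]
```

```bash
python3 - <<'E'
import cv2,numpy as np
a=cv2.imread('pics/scene0.png');b=cv2.imread('pics/top0.png')
cv2.imwrite('pics/v1.png',np.hstack([cv2.resize(a[60:380,170:490],(400,400)),cv2.resize(b[60:380,170:490],(400,400))]))
E
python3 - <<'E'
from h import *
for n in('scene','top'):
    z=np.load(n+'0.npz');P=cloud(n,z['d']);v=z['d']>0
    x,y,h=P[...,0],P[...,1],P[...,2]
    # bails: above 95mm near carriers
    for nm,yc in(('red',.235),('blue',-.24)):
        m=v&(abs(y-yc)<.1)&(x>.38)&(x<.66)&(h>.095)&(h<.2)
        q=P[m]; 
        if len(q)>5:
            c=q[:,:2].mean(0);w,V=np.linalg.eigh(np.cov((q[:,:2]-c).T));a=V[:,1]
            s=(q[:,:2]-c)@a; pk=q[q[:,2]>np.percentile(q[:,2],85)]
            print(n,nm,len(q),'c',c.round(4),'dir',np.degrees(np.arctan2(a[1],a[0])).round(1),'ext',s.min().round(3),s.max().round(3),'mid',(c+a*(s.min()+s.max())/2).round(4),'pk',pk.mean(0).round(4),'wid',np.sqrt(w[0]).round(4))
        # caps / tray outline
        m=v&(abs(y-yc)<.1)&(x>.38)&(x<.66)&(h>.02)&(h<.095); r=cv2.minAreaRect(P[m][:,:2].astype(np.float32)*1000);print('  rect mm',r)
    # arm and rod, base
    m=v&(h>.50)&(h<.64)&(x>.45)&(x<.8)&(abs(y)<.2); q=P[m]; c,(vx,vy)=q[:,:2].mean(0),cv2.fitLine(q[:,:2].astype(np.float32),cv2.DIST_HUBER,0,.01,.01).ravel()[:2]
    print('arm',len(q),c.round(4),np.degrees(np.arctan2(vy,vx)).round(1))
    m=v&(h>.008)&(h<.02)&(x>.45)&(x<.85)&(abs(y)<.17); print('base',cv2.minAreaRect(P[m][:,:2].astype(np.float32)*1000))
    m=v&(h>.345)&(h<.46)&(x>.45)&(x<.62)&(abs(y)<.2);q=P[m];print('drum',len(q),q.min(0).round(3),q.max(0).round(3),cv2.minAreaRect(q[:,:2].astype(np.float32)*1000))
    m=v&(h>.24)&(h<.325)&(x>.45)&(x<.64)&(abs(y)<.12);q=P[m];print('hook',len(q),q.min(0).round(4) if len(q) else 0,q.max(0).round(4) if len(q) else 0)
E
```

```text
scene red 67 c [0.4779 0.2651] dir 70.6 ext -0.091 0.037 mid [0.4689 0.2398] pk [0.4734 0.2581 0.1503] wid 0.0033
  rect mm ((468.18695068359375, 239.4556884765625), (135.36874389648438, 75.37349700927734), 69.51521301269531)
scene blue 272 c [ 0.557  -0.2515] dir 97.7 ext -0.058 0.072 mid [ 0.556  -0.2442] pk [ 0.5553 -0.2443  0.1586] wid 0.0037
  rect mm ((555.8389282226562, -243.61248779296875), (72.17288208007812, 137.55850219726562), 7.616457462310791)
arm 993 [0.6703 0.0223] -10.5
base ((596.2102661132812, 61.58951950073242), (176.70635986328125, 269.84222412109375), 80.93467712402344)
drum 1623 [ 0.53  -0.021  0.349] [0.592 0.095 0.46 ] ((560.586181640625, 39.9062614440918), (118.16133880615234, 49.26095962524414), 81.04557800292969)
hook 83 [0.542  0.0352 0.2516] [0.5765 0.0479 0.3209]
top red 246 c [0.46   0.2317] dir 70.9 ext -0.059 0.071 mid [0.462  0.2374] pk [0.4624 0.2383 0.1595] wid 0.0035
  rect mm ((462.1893310546875, 238.1053466796875), (134.78353881835938, 73.11824035644531), 70.674560546875)
top blue 257 c [ 0.5492 -0.2386] dir 97.9 ext -0.071 0.059 mid [ 0.55   -0.2445] pk [ 0.5503 -0.244   0.1584] wid 0.0038
  rect mm ((549.9068603515625, -244.98731994628906), (71.62602996826172, 135.13287353515625), 8.02648639678955)
arm 1042 [0.6502 0.0268] -9.3
base ((653.4588623046875, 13.01531982421875), (377.4630126953125, 328.8679504394531), 3.0112738609313965)
drum 1405 [ 0.526 -0.022  0.347] [0.587 0.101 0.46 ] ((556.9448852539062, 38.848304748535156), (118.7602310180664, 49.19937515258789), 81.01372528076172)
hook 9 [0.5393 0.0392 0.2728] [0.5439 0.0435 0.2765]
```

View pics/v1.png

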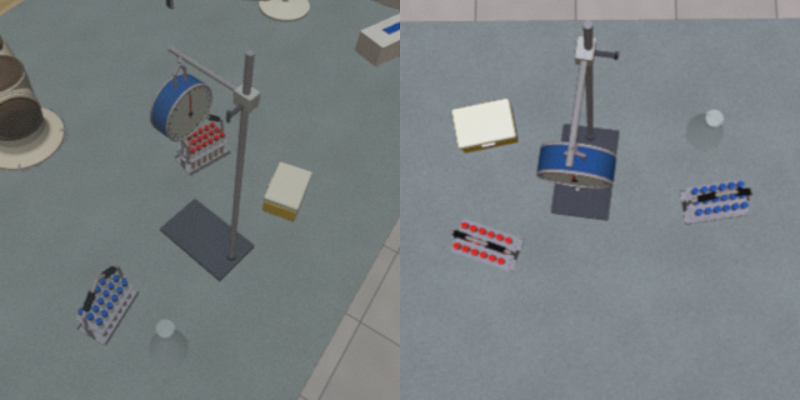

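The top view shows the red carrier at left (crop ~485,245), blue carrier at right (~718,200), and the balance between them with its mouth toward the robot. I'll grip the sleeve on the world +y side, with the tool leaning left.

```bash
cat >> h.py <<'E'
from scipy.spatial.transform import Rotation as Ro
def rot(o=None): o=o or bot.get_obs(); return Ro.from_euler('xyz',o['tcp_rot'],degrees=True)
def target(psi,lean=40):  # psi: world dir (deg) of carrier axis toward gripped sleeve
    p,l=np.radians(psi),np.radians(lean)
    a=np.array([-np.sin(l)*np.cos(p),-np.sin(l)*np.sin(p),-np.cos(l)]); x=np.array([np.sin(p),-np.cos(p),0])
    return Ro.from_matrix(np.c_[x,a,np.cross(x,a)]),a
def units(pt,Rt,o=None):
    o=o or bot.get_obs(); print('shift',((pt-o['ee_pos'])/.025).round(2),'turn',((Rt*rot(o).inv()).as_rotvec(degrees=True)/5).round(2))
E
python3 - <<'E'
from h import *
Rt,a=target(70.6); g=np.array([.465,.2385,.1304])+.0352*np.array([np.cos(np.radians(70.6)),np.sin(np.radians(70.6)),0])
units(g-.10*a,Rt)
E
```

```text
shift [11.3  -6.95 -0.97] turn [ -8.04  -3.54 -16.5 ]
```

```bash
python3 -m jog '[[0.2,0.9,-0.5,0.5,-0.7,-0.3,-1.4],[0.2,1.9,-1.1,0.7,-1.4,-0.6,-2.9],[0.2,2.9,-1.7,1,-2.1,-0.95,-4.3],[0.2,3.9,-2.3,1,-2.8,-1.25,-5.8],[0.2,4.9,-2.9,1,-3.5,-1.5,-7.2]]'
python3 -m jog '[[0.3,1.2,-0.8,0,-0.7,-0.3,-1.4],[0.3,2.4,-1.6,0,-1.4,-0.6,-2.9],[0.3,3.6,-2.4,-0.3,-2.1,-0.95,-4.3],[0.3,4.8,-3.2,-0.6,-2.8,-1.25,-5.8],[0.3,6.0,-3.8,-1,-3.5,-1.5,-7.2]]'
python3 - <<'E'
from h import *
Rt,a=target(70.6); g=np.array([.465,.2385,.1304])+.0352*np.array([np.cos(np.radians(70.6)),np.sin(np.radians(70.6)),0])
units(g-.10*a,Rt); print(bot.get_obs()['q'])
E
```

```text
time: 1.3
ee_pos: [0.3388, 0.4331, 0.2568]
tcp_rot: [-107.1, 7.9, 29.1]
wrist_force: [0.0, 0.7, 0.6]
opening: 0.0686
time: 1.8
ee_pos: [0.4879, 0.3358, 0.2286]
tcp_rot: [-125.2, 3.4, -9.0]
wrist_force: [-35.2, -33.5, 24.9]
opening: 0.0596
shift [ 0.41 -0.14 -0.86] turn [-1.1  -0.43 -2.05]
[ 43.23439692  44.13581331  53.90282949 130.5279672  -18.30861534
 146.22514277]
```

```bash
python3 -m jog '[[0.3,0,0,0.2,0,0,0],[0.3,0,0,0.2,0,0,0]]'; python3 - <<'E'
from h import *
o=bot.get_obs();print(o['q'],o['qd'].round(2),o['wrist_force'],o['joint_efforts'].round(1))
im,d=bot.camera('wrist');save('w1.png',im); a,_=bot.camera('scene'); save('s1.png',a)
cv2.imwrite('pics/v2.png',np.vstack([im[:,:,::-1][::1],a[:,:,::-1]])[:800:1][::,::][0:800]) 
v=np.hstack([cv2.resize(im,(400,250)),cv2.resize(a[20:380,100:540],(400,327))[:250]]);save('v2.png',v)
print(bot.camera_model('wrist'))
E
```

```text
time: 2.0
ee_pos: [0.4861, 0.3345, 0.2302]
tcp_rot: [-125.2, 3.7, -8.7]
wrist_force: [-0.8, -0.6, 0.2]
opening: 0.06
[ 43.24347814  43.72500957  53.43097715 130.48878958 -18.2759693
 145.88713534] [ 2.03 -4.56 -0.3   0.89  0.17 -0.42] [-0.77362582 -0.56238253  0.23160892] [ -2.5 -77.   38.1   4.7  -1.    0.2]
{'fx': 309.70691628693146, 'fy': 309.70691628693146, 'cx': 325.5150165284401, 'cy': 202.09829883387997, 'tool_from_camera': array([[ 9.99999957e-01, -2.92861742e-04,  1.84590589e-05,
         4.00501713e-04],
       [-1.09861499e-04, -3.15316347e-01,  9.48986612e-01,
        -1.41605882e-01],
       [-2.72101429e-04, -9.48986573e-01, -3.15316366e-01,
         8.03703124e-02],
       [ 0.00000000e+00,  0.00000000e+00,  0.00000000e+00,
         1.00000000e+00]])}
```

View pics/v2.png

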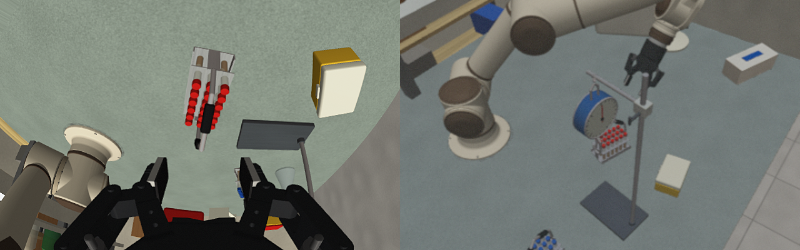

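The wrist image shows the carrier at about (205,100), with nothing touched. Joint 4 is at its limit leaning left, so I'll switch to the right-hand sleeve, with the wrist camera on the outer side, away from the drum.

```bash
python3 - <<'E'
from h import *
p=np.radians(80);x=np.array([np.cos(p),np.sin(p),0]);a=np.array([0,0,-1.]);Rm=Ro.from_matrix(np.c_[x,a,np.cross(x,a)])
units(np.array([.40,.20,.28]),Rm)
Rt,a=target(250.6); print(a,((Rt*Rm.inv()).as_rotvec(degrees=True)/5).round(2),(np.array([.432,.1447,.207])-[.40,.20,.28])/.025)
E
```

```text
shift [-3.4  -5.41  1.87] turn [ 6.69  3.88 16.9 ]
[ 0.21350906  0.60629184 -0.76604444] [ 4.38 -7.49 15.41] [ 1.28  -2.212 -2.92 ]
```

```bash
python3 -m jog '[[0.3,-0.3,-0.5,0.7,0.6,0.35,1.5],[0.3,-0.6,-1,1.2,1.2,0.7,3],[0.3,-1,-1.5,1.9,1.8,1.05,4.5],[0.3,-1.3,-2.1,1.9,2.4,1.4,6],[0.3,-1.7,-2.7,1.9,3,1.75,7.5]]'
python3 -m jog '[[0.4,-0.3,-0.5,0,0.6,0.35,1.5],[0.4,-0.6,-1,0,1.2,0.7,3],[0.4,-1,-1.5,0,1.8,1.05,4.5],[0.4,-1.3,-2.1,0,2.4,1.4,6],[0.4,-1.7,-2.7,0,3.7,2.1,9.4]]'
python3 -m jog '[[0.4,0.1,-0.2,-0.2,0.3,-0.6,1.3],[0.4,0.2,-0.4,-0.4,0.7,-1.2,2.6],[0.4,0.3,-0.6,-0.6,1.0,-1.8,3.9],[0.4,0.4,-0.8,-0.8,1.4,-2.4,5.2],[0.4,0.5,-1,-1,1.8,-3,6.4]]'
python3 - <<'E'
from h import *
Rt,a=target(250.6); units(np.array([.432,.1447,.207]),Rt); print(bot.get_obs()['q'])
E
```

```text
time: 2.6
ee_pos: [0.4413, 0.2676, 0.2821]
tcp_rot: [-108.7, 8.8, 31.5]
wrist_force: [0.4, -0.2, 0.7]
opening: 0.0599
time: 3.1
ee_pos: [0.3986, 0.2, 0.2815]
tcp_rot: [-93.0, 2.7, 71.3]
wrist_force: [-0.0, -1.1, 0.5]
opening: 0.0512
time: 3.6
ee_pos: [0.4116, 0.1757, 0.2563]
tcp_rot: [-107.7, -6.7, 104.0]
wrist_force: [-1.0, -0.7, -0.8]
opening: 0.0511
shift [ 0.82 -1.24 -1.97] turn [ 2.11 -4.35 10.9 ]
[ 20.31084724 -27.13458686 -16.74017061  82.05422204   4.40196115
   8.04683527]
```

```bash
python3 -m jog '[[0.4,0.1,-0.2,-0.3,0.25,-0.5,1.3],[0.4,0.2,-0.4,-0.6,0.5,-1,2.6],[0.4,0.3,-0.6,-0.9,0.8,-1.6,4],[0.4,0.4,-0.8,-1.2,1.05,-2.1,5.3],[0.4,0.5,-0.8,-1.4,1.3,-2.7,6.6]]'
python3 - <<'E'
from h import *
Rt,a=target(250.6); units(np.array([.432,.1447,.207]),Rt); print(bot.get_obs()['q'])
E
```

```text
time: 4.1
ee_pos: [0.4243, 0.1555, 0.2208]
tcp_rot: [-122.3, -5.0, 138.6]
wrist_force: [0.4, 0.8, -0.4]
opening: 0.051
shift [ 0.31 -0.43 -0.55] turn [ 0.82 -1.65  4.31]
[  4.57430146 -32.59846745 -27.62190643  73.39760974  25.17000163
 -37.74485449]
```

```bash
python3 -m jog '[[0.4,0.1,-0.1,-0.2,0.25,-0.5,1.4],[0.4,0.2,-0.3,-0.4,0.5,-1,2.8],[0.4,0.3,-0.4,-0.5,0.8,-1.6,4.3],[0.4,0.3,-0.4,-0.5,0.8,-1.6,4.3]]'
python3 - <<'E'
from h import *
Rt,a=target(250.6); o=bot.get_obs();units(np.array([.432,.1447,.207]),Rt,o); print(o['q'])
im,d=bot.camera('wrist');save('w2.png',im)
m=bot.camera_model('wrist');T=np.array(m['tool_from_camera'])
v,u=np.mgrid[0:400,0:640];dx,dy=u-m['cx'],v-m['cy'];r=np.hypot(dx,dy)+1e-9;th=r/m['fx'];k=np.where(th<1.4,np.tan(np.minimum(th,1.4)),0)/r
C=np.stack([dx*k*d,dy*k*d,d],-1);W=(C@T[:3,:3].T+T[:3,3])@rot(o).as_matrix().T+o['ee_pos']
np.savez('w2.npz',im=im,d=d,W=W)
x,y,h=W[...,0],W[...,1],W[...,2]
g=(d>0)&(th<1.35)
s=g&(abs(x-.465)<.1)&(abs(y-.24)<.11)
for lo,hi in((.1,.118),(.118,.135),(.135,.15),(.15,.18)):
    q=W[s&(h>lo)&(h<hi)];print(lo,len(q),q.mean(0).round(4) if len(q) else '',q.std(0).round(4) if len(q) else '')
q=W[s&(h>.11)&(h<.18)][:,:2];L=cv2.fitLine(q.astype(np.float32),cv2.DIST_HUBER,0,.001,.001).ravel();print(L,np.degrees(np.arctan2(L[1],L[0])))
print('bench',np.median(h[g&(h<.01)]))
vis=im.copy();vis[s&(h>.11)&(h<.18)]=[0,255,0]
save('v3.png',np.hstack([cv2.resize(im,(400,250)),cv2.resize(vis,(400,250))]))
E
```

```text
time: 4.5
ee_pos: [0.4324, 0.145, 0.2069]
tcp_rot: [-129.6, -0.4, 160.3]
wrist_force: [-0.6, -0.2, -0.9]
opening: 0.0514
shift [-0.02 -0.01  0.  ] turn [ 0.06 -0.1   0.05]
[ -4.0590917  -24.81454714 -25.89372685  76.72292092  37.93558053
 -70.06785957]
0.1 277 [0.4456 0.1845 0.1107] [0.0061 0.0158 0.0051]
0.118 495 [0.4508 0.2002 0.1273] [0.0079 0.0198 0.0046]
0.135 480 [0.4574 0.2196 0.1421] [0.0072 0.0185 0.0039]
0.15 170 [0.4618 0.2316 0.1566] [0.0025 0.0045 0.0039]
[0.32479763 0.94578356 0.45413837 0.20986994] 71.046684
bench -0.0008628429637941998
```

View pics/v3.png

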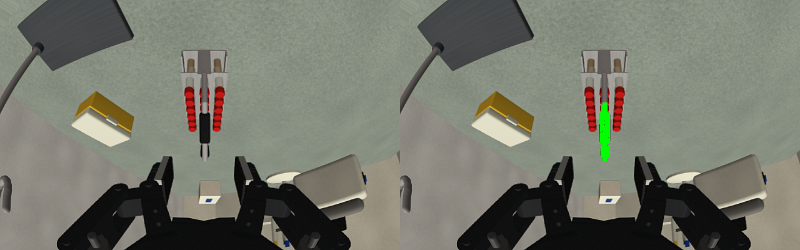

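Wrist-depth centreline of the bail agrees with the top/scene estimates to about 1 mm (axis at 71°). Next: advance along the tool axis and grip.

```bash
python3 -m jog '[[0.4,0.25,0.72,-0.9,0,0,0],[0.4,0.5,1.44,-1.8,0,0,0],[0.4,0.75,2.2,-2.7,0,0,0],[0.4,0.9,2.6,-3.3,0,0,0],[0.4,0.98,2.88,-3.64,0,0,0]]' 30
python3 -m jog '[[0.6,0,0,0,0,0,0],[0.8,0,0,0,0,0,0],[1,0,0,0,0,0,0],[1,0,0,0,0,0,0],[1,0,0,0,0,0,0]]' 30
python3 -m jog '[[1,0,0,0,0,0,0],[1,0,0,0,0,0,0],[1,0,0,0,0,0,0]]' 110
python3 - <<'E'
from h import *
im,d=bot.camera('wrist');save('w3.png',im)
t,_=bot.camera('top');save('v4.png',np.hstack([cv2.resize(im[150:,120:520],(400,250)),cv2.resize(t[180:330,160:400],(400,250))]))
print(bot.get_obs()['torque'])
E
```

```text
time: 5.05
ee_pos: [0.4565, 0.2188, 0.1159]
tcp_rot: [-129.5, -0.5, 160.0]
wrist_force: [0.4, -0.5, -0.9]
opening: 0.0512
time: 5.55
ee_pos: [0.458, 0.2172, 0.1176]
tcp_rot: [-129.6, -0.4, 160.1]
wrist_force: [-3.4, 0.9, 7.4]
opening: 0.0133
time: 5.85
ee_pos: [0.4581, 0.2171, 0.1178]
tcp_rot: [-129.6, -0.4, 160.1]
wrist_force: [-5.5, -2.3, 9.5]
opening: 0.0116
[0.22995972 0.76573325 0.70221684]
```

View pics/v4.png

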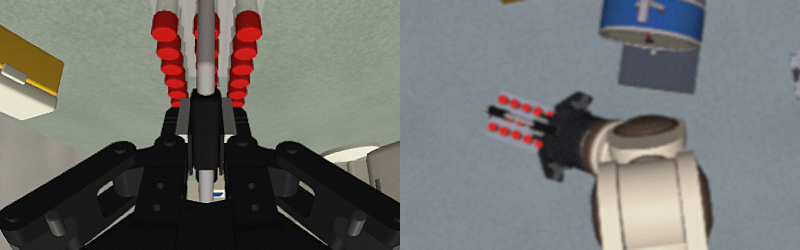

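The wrist view shows the sleeve centred between the pads at about (205,130). Now a slow lift.

```bash
python3 -m jog '[[1,0,0,0.1,0,0,0],[1,0,0,0.25,0,0,0],[1,0,0,0.5,0,0,0],[1,0,0,0.8,0,0,0],[1,0,0,1.1,0,0,0]]' 110
python3 -m jog '[[1,0,0,0.1,0,0,0],[1,0,0,0.1,0,0,0],[1,0,0,0.1,0,0,0]]'
python3 - <<'E'
from h import *
o=bot.get_obs();print(o['wrist_force'],o['torque'],o['ee_pos'])
s,d=bot.camera('scene');P=cloud('scene',d)
print(bot.get_obs()['wrist_force'])
save('v5.png',cv2.resize(s[100:300,230:470],(720,600)))
E
```

```text
time: 6.45
ee_pos: [0.4576, 0.2169, 0.1438]
tcp_rot: [-129.5, -0.5, 160.1]
wrist_force: [0.8, -0.1, -4.5]
opening: 0.0116
time: 6.75
ee_pos: [0.4575, 0.217, 0.1455]
tcp_rot: [-129.5, -0.5, 160.1]
wrist_force: [-0.5, -0.3, -5.1]
opening: 0.0121
[-0.52835105 -0.2895004  -5.1091136 ] [-1.19158462  0.47321512 -0.02100424] [0.45748072 0.21700784 0.14553186]
[-0.42512292  0.38875605 -4.34545685]
```

View pics/v5.png

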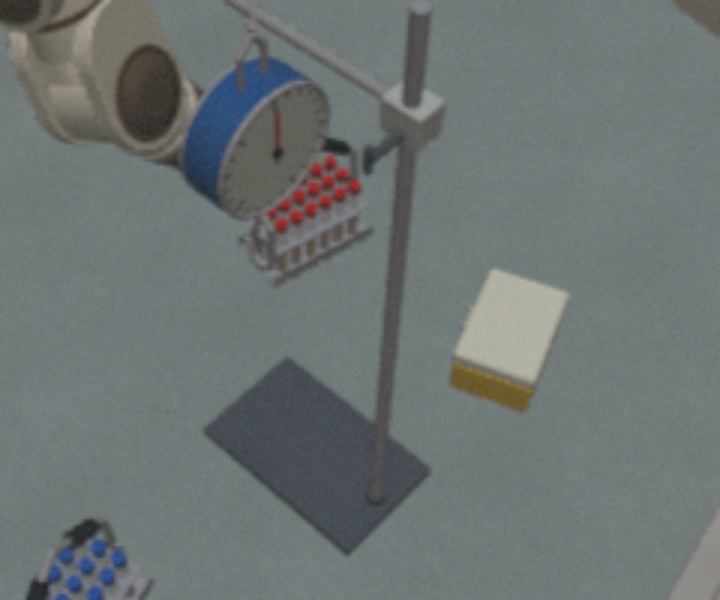

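Red carrier is lifted level behind the drum (about 310,200), with pointer at zero (about 277,125). Load is about 5 N. Next: carry it to in front of the hook, turning 9.7° about z.

```bash
python3 -m jog '[[1,0.05,-0.2,0.2,0,0,0.1],[1,0.15,-0.6,0.7,0,0,0.25],[1,0.3,-1.2,1.3,0,0,0.45],[1,0.45,-2,2,0,0,0.7],[1,0.6,-2.8,2.7,0,0,0.95]]'
python3 -m jog '[[1,0.2,-0.9,0.5,0,0,0.2],[1,0.4,-1.9,0.9,0,0,0.4],[1,0.6,-2.9,1.2,0,0,0.6],[1,0.8,-3.7,1.4,0,0,0.8],[1,0.9,-4.3,1.4,0,0,0.95]]'
python3 -m jog '[[1,0.03,-0.3,0,0,0,0.05],[1,0.06,-0.5,0,0,0,0.05],[1,0.06,-0.5,0,0,0,0.05],[1,0.06,-0.5,0,0,0,0.05]]'
python3 - <<'E'
from h import *
o=bot.get_obs();print(o['q'].round(1),o['wrist_force'],o['torque'])
for n in('scene','top'):
    im,d=bot.camera(n);save(n+'6.png',im);np.savez(n+'6.npz',im=im,d=d);P=cloud(n,d);v=d>0;x,y,h=P[...,0],P[...,1],P[...,2]
    red=(im[...,0]>140)&(im[...,1]<90)&(im[...,2]<90)&v&(h>.15)&(h<.3)
    q=P[red]; 
    if len(q)>20:
        A=np.c_[q[:,:2]-q[:,:2].mean(0),np.ones(len(q))];c,*_=np.linalg.lstsq(A,q[:,2],rcond=None)
        print(n,len(q),'caps mean',q.mean(0).round(4),'slope deg',np.degrees(c[:2]).round(1),cv2.minAreaRect(q[:,:2].astype(np.float32)*1000))
    m=v&(h>.245)&(h<.31)&(x>.46)&(x<.53)&(y>-.02)&(y<.12);q=P[m];print(n,'bail',len(q),q.mean(0).round(4),q.max(0).round(4));
    hi=q[q[:,2]>q[:,2].max()-.006];print(' top',hi.mean(0).round(4))
    m=v&(h>.24)&(h<.325)&(x>.53)&(x<.62)&(y>-.02)&(y<.1);q=P[m];print(' hook',len(q),q.min(0).round(4),q.max(0).round(4),q.mean(0).round(4))
a,b=[cv2.imread(f'pics/{n}6.png') for n in('scene','top')]
cv2.imwrite('pics/v6.png',np.hstack([cv2.resize(a[60:260,230:430],(400,400)),cv2.resize(b[140:300,240:400],(400,400))]))
E
```

```text
time: 7.3
ee_pos: [0.4727, 0.1461, 0.2142]
tcp_rot: [-129.5, -0.5, 165.0]
wrist_force: [0.9, 0.2, -4.6]
opening: 0.0118
time: 7.8
ee_pos: [0.4961, 0.0377, 0.249]
tcp_rot: [-129.5, -0.4, 169.7]
wrist_force: [0.2, -0.0, -4.0]
opening: 0.0118
time: 8.2
ee_pos: [0.4964, 0.0274, 0.2484]
tcp_rot: [-129.5, -0.5, 169.9]
wrist_force: [0.4, 0.1, -5.1]
opening: 0.0121
[ -18.    -1.5   -2.    96.4   39.  -100.2] [ 0.36126064  0.136353   -5.14961979] [-1.1869825   0.1995068  -0.04058095]
scene 123 caps mean [0.5045 0.046  0.2147] slope deg [3.7 0.5] ((500.1208801269531, 50.54032516479492), (103.92813873291016, 54.13965606689453), 80.87133026123047)
scene bail 141 [0.5042 0.016  0.283 ] [0.5281 0.0477 0.3091]
 top [ 0.5095 -0.0093  0.3063]
 hook 93 [ 0.5308 -0.0198  0.2527] [0.5768 0.0465 0.321 ] [0.5608 0.0341 0.2854]
top 269 caps mean [0.498  0.0625 0.2153] slope deg [-1.3 -1.1] ((499.12347412109375, 55.65685272216797), (96.74897766113281, 56.3037109375), 79.86068725585938)
top bail 606 [0.4969 0.0254 0.28  ] [0.5295 0.1089 0.3097]
 top [ 0.5065 -0.0085  0.3072]
 hook 29 [ 0.5302 -0.0186  0.2691] [0.5445 0.0436 0.3136] [0.5362 0.0032 0.2962]
```

View pics/v6.png

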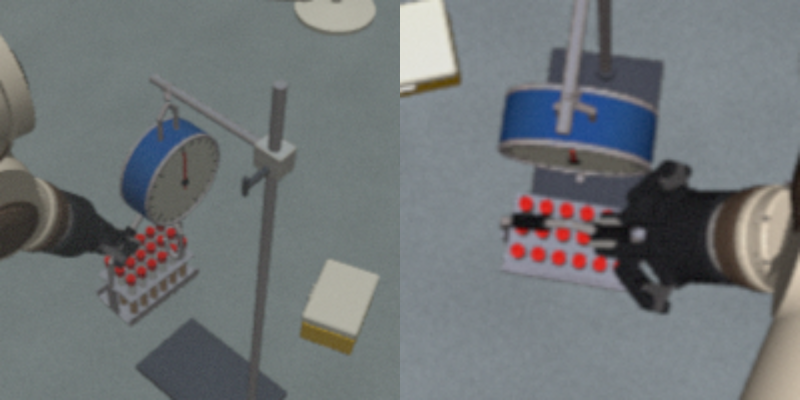

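Carrier is upright (caps at z 0.215, as predicted), in front of and below the drum, pointer at zero. Quick numeric check of the peak relative to the hook tip in the top view alone.

```bash
python3 - <<'E'
from h import *
z=np.load('top6.npz');P=cloud('top',z['d']);x,y,h=P[...,0],P[...,1],P[...,2];v=z['d']>0
m=v&(h>.235)&(h<.31)&(x>.475)&(x<.53)&(y>.035)&(y<.125)
q=P[m];L=cv2.fitLine(q[:,:2].astype(np.float32),cv2.DIST_HUBER,0,.001,.001).ravel();print(len(q),L.round(4),np.degrees(np.arctan2(L[1],L[0])).round(1))
for a in np.arange(.035,.125,.01):
    k=(q[:,1]>a)&(q[:,1]<a+.01)
    if k.any(): print(a.round(3),k.sum(),np.median(q[k],0).round(4))
m=v&(h>.262)&(h<.285)&(x>.532)&(x<.56)&(y>.02)&(y<.06);print('tip',P[m].round(4))
E
```

```text
170 [0.1649 0.9863 0.503  0.076 ] 80.5
0.035 15 [0.4967 0.0411 0.2868]
0.045 20 [0.4989 0.0496 0.2915]
0.055 15 [0.5009 0.0605 0.2867]
0.065 27 [0.5019 0.0717 0.2765]
0.075 26 [0.5026 0.0788 0.272 ]
0.085 34 [0.5057 0.0899 0.264 ]
0.095 23 [0.5066 0.0993 0.2559]
0.105 10 [0.5085 0.1092 0.2432]
tip [[0.5445 0.0436 0.2691]
 [0.5439 0.0414 0.2729]
 [0.5437 0.0392 0.2739]
 [0.5418 0.0436 0.2724]
 [0.5414 0.0413 0.2748]
 [0.5416 0.0392 0.2734]
 [0.5389 0.0435 0.2771]
 [0.5391 0.0413 0.2758]
 [0.5397 0.0392 0.2715]]
```

```bash
python3 -m jog '[[1,0.3,-0.05,0,0,0,0],[1,0.8,-0.13,0,0,0,0],[1,1.3,-0.21,0,0,0,0],[1,1.8,-0.3,0,0,0,0],[1,2.1,-0.35,0,0,0,0]]'
python3 -m jog '[[1,0.08,-0.01,0,0,0,0],[1,0.08,-0.01,0,0,0,0]]'
python3 -m jog '[[1,0.1,-0.02,0,0,0,0],[1,0.2,-0.03,0,0,0,0],[1,0.25,-0.04,0,0,0,0]]'
```

```text
time: 8.8
ee_pos: [0.5506, 0.0181, 0.2477]
tcp_rot: [-129.5, -0.5, 169.9]
wrist_force: [0.2, -1.3, -4.1]
opening: 0.0118
time: 9.0
ee_pos: [0.5513, 0.0181, 0.2479]
tcp_rot: [-129.5, -0.5, 169.9]
wrist_force: [-0.4, 0.0, -4.5]
opening: 0.0116
time: 9.3
ee_pos: [0.5574, 0.017, 0.2484]
tcp_rot: [-129.5, -0.5, 169.9]
wrist_force: [-0.7, 1.7, -4.6]
opening: 0.0114
```

```bash
python3 -m jog '[[1,0.07,-0.01,0,0,0,0],[1,0.14,-0.02,0,0,0,0]]'
```

```text
time: 9.5
ee_pos: [0.5604, 0.0166, 0.2482]
tcp_rot: [-129.5, -0.5, 169.9]
wrist_force: [-9.4, 0.2, -4.4]
opening: 0.0119
```

Shank touched (−9 N). Backing off about 5.5 mm, then lowering.

```bash
python3 -m jog '[[1,-0.1,0.015,0,0,0,0],[1,-0.22,0.035,0,0,0,0],[1,-0.22,0.035,0,0,0,0]]'
python3 -m jog '[[1,0,0,-0.12,0,0,0],[1,0,0,-0.24,0,0,0],[1,0,0,-0.36,0,0,0],[1,0,0,-0.48,0,0,0],[1,0,0,-0.6,0,0,0]]'
python3 -m jog '[[1,0,0,-0.08,0,0,0],[1,0,0,-0.16,0,0,0],[1,0,0,-0.24,0,0,0],[1,0,0,-0.32,0,0,0],[1,0,0,-0.4,0,0,0]]'
```

```text
time: 9.8
ee_pos: [0.5551, 0.0174, 0.2484]
tcp_rot: [-129.5, -0.5, 169.9]
wrist_force: [-0.7, -0.0, -4.3]
opening: 0.0119
time: 10.3
ee_pos: [0.5553, 0.0174, 0.2329]
tcp_rot: [-129.5, -0.5, 169.9]
wrist_force: [0.1, -0.1, -5.2]
opening: 0.0115
time: 10.8
ee_pos: [0.5554, 0.0174, 0.2231]
tcp_rot: [-129.5, -0.5, 169.9]
wrist_force: [0.6, 0.0, -3.8]
opening: 0.0119
```

Now at 2 cm/s, watching the load transfer.

```bash
python3 -m jog '[[1,0,0,-0.08,0,0,0],[1,0,0,-0.16,0,0,0],[1,0,0,-0.24,0,0,0],[1,0,0,-0.32,0,0,0],[1,0,0,-0.4,0,0,0]]'
python3 -m jog '[[1,0,0,0,0,0,0],[1,0,0,0,0,0,0]]'
python3 - <<'E'
from h import *
im,d=bot.camera('scene');save('s7.png',im)
t,_=bot.camera('top');w,_=bot.camera('wrist')
save('v7.png',np.hstack([cv2.resize(im[60:210,250:400],(400,400)),cv2.resize(w[80:280,220:420],(400,400))]))
f=[]
o=bot.get_obs();print(o['wrist_force'],o['torque'],o['ee_pos'])
E
```

```text
time: 11.3
ee_pos: [0.5553, 0.0174, 0.2131]
tcp_rot: [-129.5, -0.5, 169.9]
wrist_force: [0.1, -1.2, -2.6]
opening: 0.0116
time: 11.5
ee_pos: [0.5553, 0.0174, 0.2133]
tcp_rot: [-129.5, -0.5, 169.9]
wrist_force: [-0.0, -0.9, -3.3]
opening: 0.0119
[-0.88144432 -1.18841883 -3.25261886] [-1.24763446  0.21891914  0.05313059] [0.55536129 0.01738426 0.21334983]
```

View pics/v7.png

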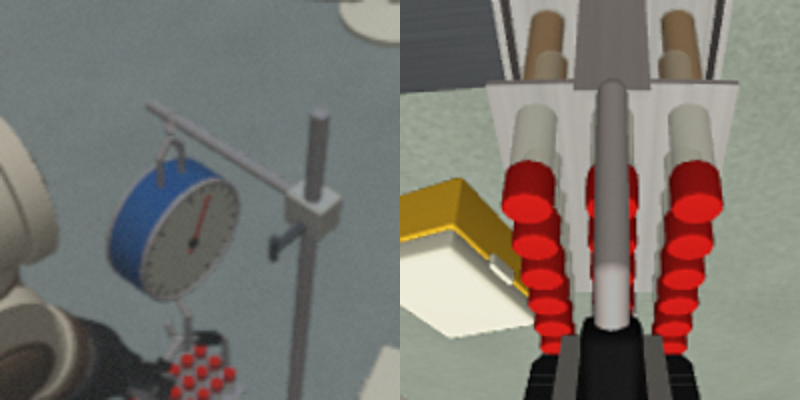

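Pointer has begun to turn (crop ~209,195), so the hook has the bail. I'll continue slowly, logging force and torque.

```bash
cat > lg.py <<'E'
from h import *
F=[];T=[]
for _ in range(4):
    bot.camera('wrist'); o=bot.get_obs();F.append(o['wrist_force']);T.append(o['torque'])
print('F',np.mean(F,0).round(2),'sd',np.std(F,0).round(2),'T',np.mean(T,0).round(3),np.std(T,0).round(3),o['ee_pos'].round(4))
E
python3 lg.py; python3 -m jog '[[1,0,0,-0.08,0,0,0],[1,0,0,-0.16,0,0,0],[1,0,0,-0.24,0,0,0],[1,0,0,-0.32,0,0,0],[1,0,0,-0.4,0,0,0]]'; python3 lg.py
```

```text
F [ 0.26 -0.36 -3.37] sd [0.23 0.18 0.5 ] T [-1.274  0.192  0.062] [0.025 0.008 0.022] [0.5554 0.0174 0.2133]
time: 12.35
ee_pos: [0.5553, 0.0174, 0.2031]
tcp_rot: [-129.5, -0.5, 169.9]
wrist_force: [-0.4, -0.4, -2.8]
opening: 0.0119
F [-0.15 -1.38 -2.34] sd [0.22 0.45 1.15] T [-1.076  0.214  0.063] [0.02  0.055 0.027] [0.5553 0.0174 0.2033]
```

```bash
sed -i 's/range(4)/range(12)/' lg.py; python3 -m jog '[[1,0,0,-0.08,0,0,0],[1,0,0,-0.16,0,0,0],[1,0,0,-0.24,0,0,0],[1,0,0,-0.32,0,0,0],[1,0,0,-0.4,0,0,0]]'; python3 lg.py; cat > ptr.py <<'E'
from h import *
import sys
im,d=bot.camera('scene');P=cloud('scene',d);save(sys.argv[1],im)
def ang(im,P,d):
    x,y,h=P[...,0],P[...,1],P[...,2];c=np.array([.5585,.039,.405])
    I=im.astype(int);m=(d>0)&(abs(x-.58)<.05)&(abs(y-.04)<.065)&(abs(h-.405)<.065)&(I[...,0]>I[...,1]+35)&(I[...,0]>I[...,2]+35)
    q=P[m];w=np.array([np.sin(np.radians(9.3)),np.cos(np.radians(9.3))])
    lat=(q[:,:2]-c[:2])@w; v=np.c_[lat,q[:,2]-c[2]]; f=v[np.hypot(*v.T)>.02]
    # seen from +x (rear): image right = world +y
    return len(q),np.degrees(np.arctan2(f[:,0].mean(),f[:,1].mean())) if len(f) else None,v.mean(0)
for n in('scene0','scene6'):
    z=np.load(n+'.npz');print(n,ang(z['im'],cloud('scene',z['d']),z['d']))
print(ang(im,P,d))
E
python3 ptr.py s8.png
```

```text
time: 13.05
ee_pos: [0.5553, 0.0175, 0.1931]
tcp_rot: [-129.5, -0.5, 169.9]
wrist_force: [-0.8, -0.5, -1.2]
opening: 0.0117
F [-0.6  -0.66 -0.91] sd [0.51 0.54 0.39] T [-0.885  0.187  0.06 ] [0.032 0.035 0.04 ] [0.5553 0.0174 0.1933]
scene0 (5, np.float64(164.2960406597073), array([ 0.01528164, -0.05435175]))
scene6 (0, None, array([nan, nan]))
(9, np.float64(98.79841627070475), array([ 0.02937616, -0.00401406]))ptr.py:10: RuntimeWarning: Mean of empty slice.
  return len(q),np.degrees(np.arctan2(f[:,0].mean(),f[:,1].mean())) if len(f) else None,v.mean(0)
  ret = um.true_divide(
```

```bash
python3 - <<'E'
import cv2,numpy as np
a=cv2.imread('pics/scene0.png');b=cv2.imread('pics/s8.png')
f=lambda i:cv2.resize(i[75:140,285:350],(400,400),interpolation=cv2.INTER_CUBIC)
cv2.imwrite('pics/v8.png',np.hstack([f(a),f(b)]))
E
```

```text
(no output)
```

View pics/v8.png

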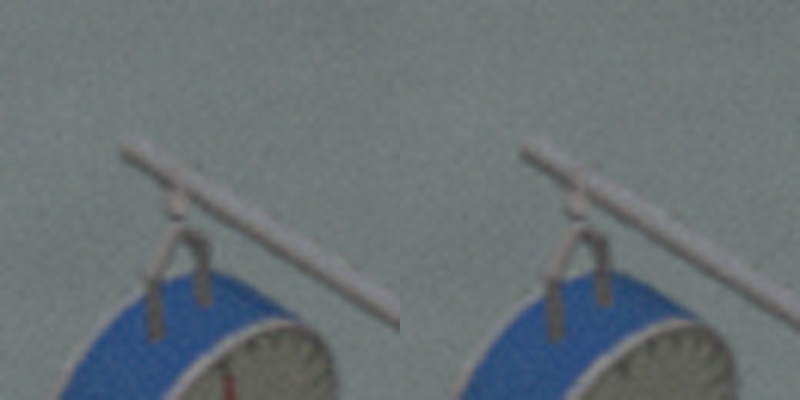

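Crop was too high (only the drum's top shows). I'll measure the pointer numerically by intersecting red pixels' rays with the dial's rear plane, calibrated against zero.

```bash
cat > ptr.py <<'E'
from h import *
import sys
m,R,t=cam('scene');C=-R.T@t;v,u=np.mgrid[0:400,0:640]
D=np.stack([(u-m['cx'])/m['fx'],(v-m['cy'])/m['fy'],np.ones(u.shape)],-1)@R
th=np.radians(-9.3);n=np.array([np.cos(th),np.sin(th),0]);w=np.array([-np.sin(th),np.cos(th),0])
c=np.array([.5606,.0395,.405])+.021*n
s=((c-C)@n)/(D@n);Q=C+D*s[...,None]-c;lat,hh=Q@w,Q[...,2]
def ang(im):
    I=im.astype(float);red=I[...,0]-(I[...,1]+I[...,2])/2;r=np.hypot(lat,hh)
    k=(r<.05)&(red>25); k0=(lat[k]*red[k]).sum()/red[k].sum() if k.any() else 0
    a=np.degrees(np.arctan2(lat,hh));k2=k&(r>.014)
    W=red*k2;z=(W*np.exp(1j*np.radians(a))).sum()
    return k.sum(),k2.sum(),np.degrees(np.angle(z)).round(1),np.ptp(r[k]).round(3) if k.any() else 0
if __name__=='__main__':
    for f in sys.argv[1:]: print(f,ang(cv2.imread('pics/'+f)[:,:,::-1]))
    im,_=bot.camera('scene');print('now',ang(im)); save('now.png',im)
E
python3 ptr.py scene0.png scene6.png s7.png s8.png; python3 -c "
import cv2,numpy as np
b=cv2.imread('pics/now.png');a=cv2.imread('pics/scene0.png')
f=lambda i:cv2.resize(i[115:190,280:355],(400,400),interpolation=cv2.INTER_CUBIC)
cv2.imwrite('pics/v9.png',np.hstack([f(a),f(b)]))"
```

```text
scene0.png (np.int64(12), np.int64(10), np.float64(6.8), np.float64(0.033))
scene6.png (np.int64(13), np.int64(10), np.float64(6.8), np.float64(0.036))
s7.png (np.int64(23), np.int64(19), np.float64(28.6), np.float64(0.043))
s8.png (np.int64(23), np.int64(20), np.float64(96.3), np.float64(0.041))
now (np.int64(22), np.int64(18), np.float64(96.2), np.float64(0.041))
```

View pics/v9.png

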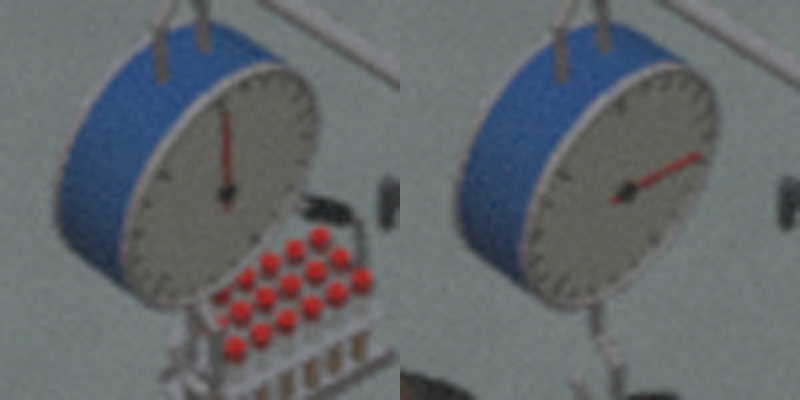

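```bash
cat >> ptr.py <<'E'
def ang2(im):
    I=im.astype(float);red=I[...,0]-(I[...,1]+I[...,2])/2;k=(np.hypot(lat,hh)<.055)&(red>18)
    nl,lab=cv2.connectedComponents(k.astype(np.uint8),connectivity=8)
    j=1+np.argmax([(lab==i).sum() for i in range(1,nl)]);k=lab==j
    p=np.c_[lat[k],hh[k]];W=red[k];mu=(p*W[:,None]).sum(0)/W.sum();e,V=np.linalg.eigh(((p-mu)*W[:,None]).T@(p-mu));d=V[:,1]
    d=d*np.sign(d@mu); return k.sum(),mu.round(4),np.degrees(np.arctan2(d[0],d[1])).round(1)
if __name__=='__main__':
    for f in sys.argv[1:]+['now.png']: print(f,ang2(cv2.imread('pics/'+f)[:,:,::-1]))
E
python3 ptr.py scene0.png scene6.png s7.png s8.png
```

```text
scene0.png (np.int64(12), np.int64(10), np.float64(6.8), np.float64(0.033))
scene6.png (np.int64(13), np.int64(10), np.float64(6.8), np.float64(0.036))
s7.png (np.int64(23), np.int64(19), np.float64(28.6), np.float64(0.043))
s8.png (np.int64(23), np.int64(20), np.float64(96.3), np.float64(0.041))
now (np.int64(22), np.int64(19), np.float64(96.3), np.float64(0.041))
scene0.png (np.int64(16), array([0.0029, 0.0267]), np.float64(0.7))
scene6.png (np.int64(17), array([0.003 , 0.0263]), np.float64(-0.7))
s7.png (np.int64(33), array([0.0133, 0.0251]), np.float64(23.4))
s8.png (np.int64(27), array([ 0.0281, -0.0031]), np.float64(101.3))
now.png (np.int64(26), array([ 0.0279, -0.0032]), np.float64(101.7))
```

Line-fit pointer angle is reliable (0° → 0.7°, 78° for 20 mm): extension is now 25.8 mm. The load estimate gives about 31–34 mm at equilibrium. I'll lower a bit more and relieve the slight lateral push, then re-measure.

```bash
python3 -m jog '[[1,0,-0.02,-0.06,0,0,0],[1,0,-0.04,-0.12,0,0,0],[1,0,-0.04,-0.18,0,0,0],[1,0,-0.04,-0.21,0,0,0]]' 20; python3 lg.py; python3 ptr.py | tail -1; python3 -c "
from h import *
print(bot.get_obs()['opening'])"
```

```text
time: 14.2
ee_pos: [0.5553, 0.0167, 0.1878]
tcp_rot: [-129.5, -0.5, 169.9]
wrist_force: [0.3, 4.0, 0.1]
opening: 0.012
F [ 0.21  5.07 -0.63] sd [0.45 0.68 0.62] T [-0.041  0.075  0.099] [0.059 0.04  0.043] [0.5553 0.0166 0.1882]
now.png (np.int64(21), array([ 0.0237, -0.0117]), np.float64(120.8))
0.01201797845153716
```

```bash
python3 -m jog '[[1,0,0.02,0,0,0,0],[1,0,0.034,0,0,0,0]]' 20; sed -i 's/range(12)/range(20)/' lg.py; python3 lg.py;  python3 -c "
from h import *
print(bot.get_obs()['opening'])"
```

```text
time: 15.05
ee_pos: [0.5553, 0.0169, 0.1879]
tcp_rot: [-129.5, -0.5, 169.9]
wrist_force: [-0.6, -0.3, -0.7]
opening: 0.0119
F [-0.57 -1.81 -0.79] sd [0.45 0.93 0.42] T [-0.923  0.176  0.051] [0.14  0.04  0.039] [0.5554 0.0172 0.188 ]
0.011728439126791716
```

```bash
python3 -m jog '[[1,0,-0.008,-0.05,0,0,0],[1,0,-0.01,-0.1,0,0,0],[1,0,-0.01,-0.1,0,0,0]]' 20; python3 lg.py; python3 ptr.py | tail -1
python3 -m jog '[[0.9,0,0,0,0,0,0],[0.88,0,0,0,0,0,0],[0.87,0,0,0,0,0,0]]' 20;python3 -m jog '[[0.86,0,0,0,0,0,0],[0.86,0,0,0,0,0,0]]' 20;  python3 ptr.py | tail -1
```

```text
time: 16.35
ee_pos: [0.5553, 0.0171, 0.1853]
tcp_rot: [-129.5, -0.5, 169.9]
wrist_force: [0.9, -1.8, -1.1]
opening: 0.012
F [-0.37 -1.27 -0.36] sd [0.36 0.53 0.37] T [-0.798  0.124 -0.002] [0.051 0.048 0.028] [0.5553 0.0171 0.1855]
now.png (np.int64(16), array([ 0.0213, -0.0154]), np.float64(129.6))
time: 17.7
ee_pos: [0.5553, 0.017, 0.1855]
tcp_rot: [-129.5, -0.5, 169.9]
wrist_force: [-1.5, -0.6, -0.9]
opening: 0.0116
time: 17.9
ee_pos: [0.5553, 0.017, 0.1855]
tcp_rot: [-129.5, -0.5, 169.9]
wrist_force: [-0.7, -0.6, -1.6]
opening: 0.0122
now.png (np.int64(19), array([ 0.0212, -0.015 ]), np.float64(131.2))
```

```bash
python3 -m jog '[[0.858,0,0,0,0,0,0],[0.856,0,0,0,0,0,0],[0.854,0,0,0,0,0,0],[0.852,0,0,0,0,0,0],[0.85,0,0,0,0,0,0]]' 20;python3 -m jog '[[0.848,0,0,0,0,0,0],[0.846,0,0,0,0,0,0],[0.844,0,0,0,0,0,0],[0.842,0,0,0,0,0,0],[0.84,0,0,0,0,0,0]]' 20;  python3 ptr.py | tail -1; python3 lg.py
```

```text
time: 18.45
ee_pos: [0.5553, 0.017, 0.1855]
tcp_rot: [-129.5, -0.5, 169.9]
wrist_force: [0.3, 0.1, 0.4]
opening: 0.0128
time: 18.95
ee_pos: [0.5553, 0.0171, 0.1855]
tcp_rot: [-129.5, -0.5, 169.9]
wrist_force: [0.5, 1.2, -0.6]
opening: 0.0138
now.png (np.int64(19), array([ 0.0212, -0.0148]), np.float64(130.2))
F [ 0.46  1.81 -0.36] sd [0.41 0.51 0.48] T [-0.414  0.054 -0.015] [0.038 0.029 0.033] [0.5553 0.017  0.1855]
```

```bash
python3 -m jog '[[0.839,0,0,0,0,0,0],[0.838,0,0,0,0,0,0],[0.837,0,0,0,0,0,0],[0.836,0,0,0,0,0,0],[0.835,0,0,0,0,0,0]]' 20;  python3 ptr.py | tail -1; sed -i 's/range(20)/range(10)/' lg.py; python3 lg.py; python3 ptr.py|tail -1
```

```text
time: 20.5
ee_pos: [0.5554, 0.0168, 0.1854]
tcp_rot: [-129.5, -0.5, 169.9]
wrist_force: [0.7, -1.5, -0.9]
opening: 0.0141
now.png (np.int64(16), array([ 0.02  , -0.0182]), np.float64(137.6))
F [ 0.11 -0.21 -0.1 ] sd [0.53 0.52 0.55] T [-0.621  0.096  0.003] [0.028 0.028 0.029] [0.5553 0.017  0.1855]
now.png (np.int64(17), array([ 0.019 , -0.0178]), np.float64(139.9))
```

The load eased down gently to 139° (35.3 mm) as the grip loosened, with force now about 0. Continuing the slow opening.

```bash
python3 -m jog '[[0.834,0,0,0,0,0,0],[0.833,0,0,0,0,0,0],[0.832,0,0,0,0,0,0],[0.831,0,0,0,0,0,0],[0.83,0,0,0,0,0,0]]' 20;  python3 ptr.py | tail -1;python3 -m jog '[[0.828,0,0,0,0,0,0],[0.825,0,0,0,0,0,0],[0.82,0,0,0,0,0,0],[0.815,0,0,0,0,0,0],[0.81,0,0,0,0,0,0]]' 20; python3 ptr.py|tail -1;python3 ptr.py|tail -1;python3 ptr.py|tail -1
```

```text
time: 21.6
ee_pos: [0.5553, 0.017, 0.1855]
tcp_rot: [-129.5, -0.5, 169.9]
wrist_force: [0.3, -0.3, -0.1]
opening: 0.0145
now.png (np.int64(15), array([ 0.019, -0.022]), np.float64(144.3))
time: 22.15
ee_pos: [0.5553, 0.017, 0.1855]
tcp_rot: [-129.5, -0.5, 169.9]
wrist_force: [0.1, 0.1, 0.2]
opening: 0.0161
now.png (np.int64(15), array([ 0.017 , -0.0189]), np.float64(144.4))
now.png (np.int64(14), array([ 0.018 , -0.0201]), np.float64(144.3))
now.png (np.int64(14), array([ 0.0184, -0.0209]), np.float64(142.5))
```

Pointer settled at 144° (36.5 mm, about 0.457 kg) without a jump. Opening fully and looking before retreating.

```bash
python3 -m jog '[[0.79,0,0,0,0,0,0],[0.76,0,0,0,0,0,0],[0.72,0,0,0,0,0,0],[0.67,0,0,0,0,0,0],[0.6,0,0,0,0,0,0]]' 20; python3 -m jog '[[0.6,0,0,0,0,0,0],[0.6,0,0,0,0,0,0]]'; python3 ptr.py|tail -1; python3 -c "
from h import *
w,_=bot.camera('wrist');s=cv2.imread('pics/now.png')[:,:,::-1]
save('v10.png',np.hstack([cv2.resize(w[130:330,220:420],(400,400)),cv2.resize(s[110:260,230:380],(400,400))]))"
```

```text
time: 22.8
ee_pos: [0.5553, 0.017, 0.1855]
tcp_rot: [-129.5, -0.5, 169.9]
wrist_force: [-0.1, 0.3, -0.3]
opening: 0.0341
time: 23.0
ee_pos: [0.5553, 0.017, 0.1855]
tcp_rot: [-129.5, -0.5, 169.9]
wrist_force: [-0.2, -0.2, -0.1]
opening: 0.0341
now.png (np.int64(15), array([ 0.0171, -0.019 ]), np.float64(144.5))
```

View pics/v10.png

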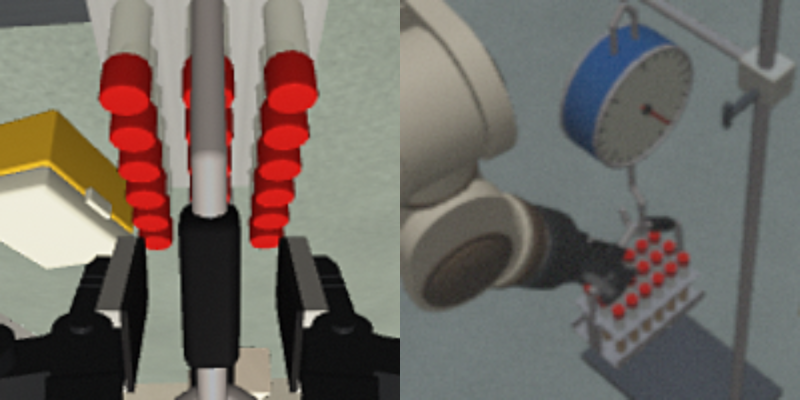

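Sleeve (about 210,290) is free, with clear gaps to both pads; the carrier hangs in the hook with the pointer steady. Retreating along the tool axis.

```bash
python3 -m jog '[[0.6,-0.04,-0.25,0.3,0,0,0],[0.6,-0.12,-0.76,0.92,0,0,0],[0.6,-0.25,-1.5,1.84,0,0,0],[0.6,-0.4,-2.4,2.9,0,0,0],[0.6,-0.5,-3,3.6,0,0,0]]'
python3 -m jog '[[0.6,-1,-0.3,0.4,0,0,0],[0.6,-2,-0.6,0.8,0,0,0],[0.6,-3,-0.8,1,0,0,0],[0.6,-4,-0.8,1,0,0,0],[0.6,-4,-0.8,1,0,0,0]]'
python3 - <<'E'
from h import *
from ptr import ang2
for _ in range(8):
    im,d=bot.camera('scene');print(ang2(im)[1:]) if _%2==0 else 0
save('scene11.png',im);ts=[]
for n in('scene','top'):
    im,d=bot.camera(n);save(n+'11.png',im);P=cloud(n,d);v=d>0;x,y,h=P[...,0],P[...,1],P[...,2]
    red=(im[...,0]>140)&(im[...,1]<90)&(im[...,2]<90)&v&(h>.1)&(h<.24)&(x<.65)
    q=P[red];A=np.c_[q[:,:2]-q[:,:2].mean(0),np.ones(len(q))];c,*_=np.linalg.lstsq(A,q[:,2],rcond=None);print(n,len(q),q.mean(0).round(4),np.degrees(c[:2]).round(1))
    for l in('blue_carrier','flask','tip_box'):
        r=bot.regions_of(n,l)[:1]
        for r in r:
            k=r['pixels']&v;print(n,l,round(r['conf'],2),np.median(P[k],0).round(3))
a,b=[cv2.imread(f'pics/{n}11.png') for n in('scene','top')]
cv2.imwrite('pics/v11.png',np.hstack([cv2.resize(a[60:380,170:490],(400,400)),cv2.resize(b[60:380,170:490],(400,400))]))
o=bot.get_obs();print(o['time'],o['wrist_force'])
E
```

```text
time: 23.6
ee_pos: [0.5426, -0.0594, 0.2778]
tcp_rot: [-129.5, -0.4, 169.9]
wrist_force: [0.4, -0.8, 1.1]
opening: 0.0341
time: 24.1
ee_pos: [0.4411, -0.0786, 0.3019]
tcp_rot: [-129.5, -0.4, 169.8]
wrist_force: [-0.3, 0.2, 0.2]
opening: 0.0342
(array([ 0.0181, -0.0205]), np.float64(144.1))
(array([ 0.0181, -0.0202]), np.float64(145.5))
(array([ 0.0181, -0.0209]), np.float64(144.0))
(array([ 0.0184, -0.0209]), np.float64(143.9))
scene 161 [0.5659 0.0411 0.1502] [-0.3 -1.3]
scene blue_carrier 0.57 [ 0.566 -0.252  0.058]
scene flask 0.63 [ 0.723 -0.242  0.052]
scene tip_box 0.63 [0.726 0.224 0.065]
top 193 [0.5442 0.0427 0.1488] [ 2.9 -1.7]
top blue_carrier 0.66 [ 0.548 -0.247  0.067]
top flask 0.93 [ 0.697 -0.224  0.051]
top tip_box 0.76 [0.71  0.242 0.064]
24.9 [-1.03087903 -0.5394747   0.57105342]
```

View pics/v11.png

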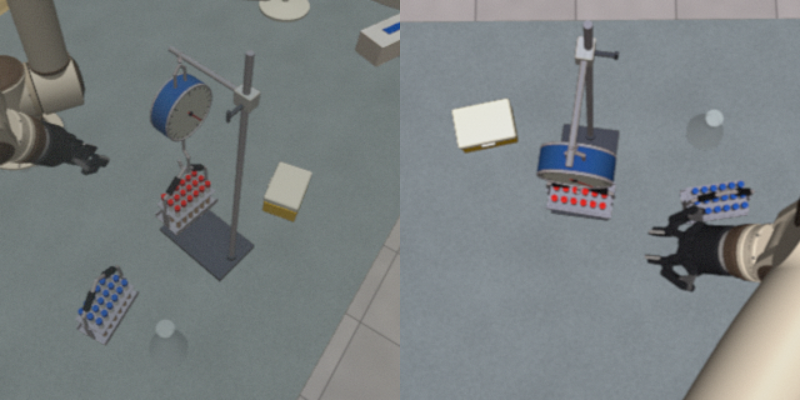

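The carrier hangs level in the hook (scene ~188,198), the robot is clear, the other things have not moved and the pointer is steady at about 144°. Handing in.

```bash
python3 -m jog '[[0.6,0,0,0,0,0,0],[0.6,0,0,0,0,0,0],[0.6,0,0,0,0,0,0],[0.6,0,0,0,0,0,0],[0.6,0,0,0,0,0,0]]'; python3 ptr.py|tail -1; python3 -c "
from h import *
print(bot.job_done())"
```

```text
time: 25.4
ee_pos: [0.4428, -0.078, 0.3005]
tcp_rot: [-129.5, -0.5, 169.9]
wrist_force: [0.6, 0.1, 0.1]
opening: 0.0341
now.png (np.int64(14), array([ 0.018 , -0.0204]), np.float64(144.6))
the job is handed in; nothing more can be done
None
```

The red carrier hangs by the peak of its bail in the hook. I carried it there upright by its right-hand sleeve, eased it onto the spring at about 2 cm/s, and let go by opening the grip in very small steps. I handed in at about 25 s.

**Last checks:**
- **Pointer:** steady at about 144° over the last seconds, which is about 36.5 mm of travel or 0.46 kg. As the grip loosened it crept from 130° to 144° (about 3.5 mm) over some 3 s, with no jump in the readings I took.
- **Carrier:** hangs level to within 1–3° from the cap heights, and the robot is clear of it.
- **Bystanders:** the flask and tip box read within 2 mm of the start in both cameras. The blue carrier matches in the scene camera. Its top-view reading differs by about 10 mm, most likely because the gripper hid part of it in that view.

**What disagreed or went wrong:**
- **Weight estimates:** before release, the wrist force gave weights from about 4.1 to 4.6 N, so I let the slow release settle the difference. The settled pointer implies about 4.5 N.
- **Left-hand sleeve:** my first approach, to that sleeve, ran joint 4 to its limit. One reading showed 130.53° against the 130.52° range. I switched to the other sleeve before touching anything.
- **Side push:** one correction while the carrier was on the hook pressed it sideways with about 5 N. I took it back at once.

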